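# Slip the open C-washer onto the clamp stud

## Task

Take the open C-washer whose slot is wide enough for the stud, carry it to the welding clamp and slide it along the strap, open end first and flat, sideways onto the stud underneath the sprung collar, until the stud bears on the bottom of the slot. Feel it home with a steady push, some 5 to 15 newtons above the sliding drag, held for a moment, never ramming the stud (25 newtons is too much) or leaning hard on the strap, then let go, leaving it lying flat under the collar. Leave the other washers, the tape measure and the cutting discs where they are.

Things in the scene. Friction and masses are not known exactly. Their poses are not given: they have to be found in the camera images.
- washer: Loose steel C-washer, 0.2 to 0.34 kg. Flat plate 6 mm thick, 60 mm across, tail to x = -73 mm with an upright grip block. Parallel slot 19 mm wide along its x, flared mouth opening to its own +x (tips at x = +28 mm). Origin: underside, slot centre line, 8 mm in front of the slot's bottom, so it is on the stud's axis when home. z up.
- washer_tab (a point): Middle of the washer's grip block: x = -60.5 mm, y = 0, 38 mm above the washer's underside in its frame, same axes. The block is 24 mm long (x), 14 mm wide (y) and reaches 58 mm above the underside; the plate below is 6 mm. Pinch it across the 14 mm width (along y), about at this height.
- narrow_washer: Same plate, 6 mm thick and 60 mm wide, and same upright grip block as the open washer; open slot only 10 mm wide: does not fit the stud. Bystander. Origin on the underside on the slot line, 8 mm in front of the slot's bottom; opens to its +x.
- ring_washer: Same plate, 6 mm thick and 60 mm wide, and same upright grip block as the open washer; closed 19 mm hole without any gap. Bystander. Origin on the underside, on the hole's axis; the grip block is towards -x.
- clamp: Fixed welding clamp; origin on the bench, z up. Grey base 200 x 130 x 12 mm, aluminium work bar (190 mm, along y), and on top a steel strap 74 mm wide (y), upper face level, 30 mm above the bench, from x = -125 to +50 mm. The stud rises from a slotted hole in it. The washer comes in over the strap from -x, moving towards the clamp's +x.
- seat (a point): Middle of the strap's slotted hole, on its upper face (30 mm above the bench); axes as the clamp's. The stud (rod stud_c0, 16 mm diameter, 56 mm tall, 35 mm wide nut from 32 to 48 mm above the strap) is bolted fast at y = 0 somewhere from x = -20 to +20 mm of this point: where is not measured, it must be felt. Home, the washer's origin is on the stud's axis, its x along this x.
- collar (a joint): Lift of the sprung collar, m (0 = rest, stop at 0.010). Steel collar round the stud, 34 mm diameter, 12 mm high. At rest its underside is 3 mm above the strap, a shallow cone (19 mm diameter rising 3.5 mm to 34 mm). The 6 mm washer wedges it up 3 mm; it then presses with about 2.5 N, so sliding drags by 3 to 8 N before the stud is felt.
- tape: Yellow tape measure, 70 x 36 x 62 mm, standing on the bench; bystander. Origin under its centre.
- disc_a: Dark cutting disc, 110 mm diameter, 4 mm thick; bystander. Origin under its centre.
- disc_b: A second such disc, left of the first as the robot sees it; bystander.
There are look-alikes about, which are no part of the job. What is shaped like the washer but green is not meant.

How it is judged (in metres and radians):
On the way, in this order (a step that is already met when the one before it is completed fails the run):
1. the open washer is lifted off the bench (height (world z) of washer above 0.02 m), for 0.1 s.
2. the washer lies on the strap around the stud, fully home under the collar, and is pushed against the stud with more than 2.5 N for 0.2 s (horizontal distance between washer and stud_c0 below 0.003 m and angle between the x axis of washer and the x axis of seat, either way round below 0.2 rad and z of washer in the frame of seat between -0.0025 and 0.0025 m and x of washer_tab in the frame of seat between -0.1 and -0.03 m and contact force between washer and stud_c0 above 2.5 N), for 0.2 s.
At the end, for the whole second after the job is handed in: The washer rests flat (0.05 rad) on the strap round the stud, its origin within 3 mm of the stud's axis and within 2.5 mm of the strap's height, pointing along the clamp's x within 0.2 rad, the collar lifted over 1.5 mm on it; nothing is held (horizontal distance between washer and stud_c0 below 0.003 m and angle between the x axis of washer and the x axis of seat, either way round below 0.2 rad and z of washer in the frame of seat between -0.0025 and 0.0025 m and x of washer_tab in the frame of seat between -0.1 and -0.03 m and angle between washer's own z axis and vertical below 0.05 rad and linear speed of washer below 0.01 m/s and value of joint collar above 0.0015 m); the robot touches nothing.
It fails at once if the washer is rammed against the stud (over 25 N) (contact force between washer and stud_c0 above 25 N).
It fails at once if the washer presses on the clamp (strap, stud and collar together) with over 40 N (contact force between washer and clamp above 40 N).
It fails at once if another washer is moved more than 25 mm (distance of any of narrow_washer, ring_washer from where it was at the start of the episode above 0.025 m).
It fails at once if the tape measure or a cutting disc is moved more than 25 mm (distance of any of tape, disc_a, disc_b from where it was at the start of the episode above 0.025 m).
It also fails if it takes over 67 s, if anything falls off the work surface, if the arm or the gripper's body presses on something with over 40 N, if the wrist force passes 120 N, or if a joint passes its speed limit or range.

## Robot

A 6-joint arm with a two-finger parallel gripper is mounted at the origin on the work surface. World frame = base frame: x ahead of the robot, y to its left, z up, the work surface at z = 0. Lengths are in mm, angles in rad, forces in N, time in s.
With the tool pointing down it reaches from about 325 to 775 mm from the base axis. Payload 5.5 kg.
Tool frame: the origin (TCP) lies at the centre of the arm's flange, where the gripper is bolted on; the fingertips stand 173 mm ahead of it and the grasp point (between the pads) lies 155 mm ahead of it (arm.grip_point_offset is the distance from the TCP to the grasp point, in mm); z points along the fingers, y is the direction in which the jaws open and shut (so a half turn about z gives the same grasp; the last joint's range is limited). The gripper opens to 85 mm and grips with 20 to 120 N. Pads are 22 mm wide; open, the fingers measure 114 mm over their backs; the gripper's body (76 mm by 85 mm) begins 54 mm behind the grasp point. The pads swing forward as they close: fully open they stand 13 mm farther back than shut.
Start: joints at [1.145, 0.091, 1.231, -0, 1.82, -0.057], TCP at [216.304, 559.67, 404.675] pointing down, gripper open.
Joint ranges: [-2.87, 2.87], [-0.86, 2.18], [0.17, 2.46], [-1.51, 4.65], [0.06, 2.69], [-2.65, 2.65]. Speed limits (rad/s): [2.57, 2.57, 3.01, 3.14, 3.14, 3.14].

## Interface

Orientations are given as a rotation vector (axis times angle).
In Python, from cell import get_obs, eyes, arm, silhouettes, landmark_of gives the robot as it stands. The module is installed in compiled form; this text tells all that it offers.
- The arm moves only by the shell command python3 -m jog 'ROWS' [FORCE]. ROWS is JSON, a list of rows, each a list of 7 numbers: the shift along the tool's x, y, z in mm, then the turn, a rotation vector about the tool's x, y, z in degrees, then the closure, from 0 (fully open) to 1 (shut). In form: [[x, y, z, ax, ay, az, fingers], ...]. A call has exactly 10 rows; each row shifts and turns the commanded pose from where the row before left it, along the tool's axes as they then stand; what a row does not reach is not made up. A row lasts 1/8 s, in which the tool goes at most 62.5 mm and 10.7 degrees, less where a joint would pass 70% of its speed; a pose out of reach is approached as far as the arm can. A call is refused whole if a number of a shift passes 62.5 or a number of a turn 10.7, either way. A call with a gripper value outside its range is refused whole. The fingers move at their own pace and stop on an object; FORCE is the grip in N (left out, the last holds). Time passes only in rows, so rows that do not move let the fingers close, or fill a call up. It gives the time, the measured TCP pose, the force and the opening at its end, in the units of the state.
- get_obs(): the state, without advancing time (a new reading comes with each control period).
- eyes.grab_frame(name): name is "scene" or "top" or "wrist"; returns a dict with "frame" (480x640x3 uint8, red, green, blue), "z_map" (480x640 float32, mm along the optical axis (not along the pixel's ray), 0 where there is no reading), "fx", "fy", "cx", "cy" (pixels), "extrinsics" (4x4, takes a point from world to camera coordinates). Camera axes: x right, y up, looking along -z (the intrinsics and any distortion apply to the point x, -y, -z); pixel columns grow to the right and rows downward; lengths in mm; the calibration is good to about 2 mm. A picture is of the moment at which its call begins.
- arm.hand_in(): hands the job in, once; it reports no verdict.
Trained networks look in the newest picture that a camera, given by its name, has taken for a name from the list of things; names that differ only in an ending like _2 or _b are one class to them, and where a whole thing is asked for, a point or a joint stands for the part that bears it (a point fixed in the world has none). Each returns a list of dicts, best first, with "confidence" (0 to 1); they miss things now and then, are a little off and sometimes report something else, mostly with a low value. They report only what shows in the picture. A call takes as long as a camera call. They do not tell look-alikes from the thing itself.
- silhouettes(camera, label): "mask" (480x640 bool, what is visible of it) and "extent" ([centre column, centre row, width, height] in pixels, round what is visible of it).
- landmark_of(camera, label): "uv" ([column, row] in pixels: a listed point, or the origin of a listed thing).
The state is a dict: "time": time; "qpos": joint angles; "qvel": joint speeds; "joint_torque": joint torques, N m; "tool_pos": TCP position; "eef_rot": TCP orientation; "contact_force": force on the tool from outside, world axes, zero at the start; "torque": the same for the moment, N m; "width": finger opening in mm.
Only numpy, scipy, OpenCV 4.12 (cv2) and the standard library are available. Lean on these libraries where they do the work, as an engineer would, in place of code of your own. Each camera call takes 0.05 s, during which the arm holds its last target.

## Working session

There is one attempt and no reset: what is moved stays moved. The work goes in short steps, Python scripts to look and compute and a shell command to move; the robot and the scene stay as the last step left them, time stands still between calls to the robot, and variables do not carry over. Pictures are saved under pics/ and viewed, and the job is handed in when it is done.

```bash
mkdir -p pics; ls; python3 - <<'E'
from cell import get_obs, eyes, arm, silhouettes, landmark_of
import cv2
print(get_obs())
for n in ["scene","top","wrist"]:
    f=eyes.grab_frame(n)
    cv2.imwrite(f"pics/{n}0.png",f["frame"][:,:,::-1])
    print(n,f["fx"],f["fy"],f["cx"],f["cy"],f["extrinsics"].round(3).tolist(),[k for k in f])
    for l in ["washer","narrow_washer","ring_washer","clamp","tape","disc_a"]:
        print(l,[(d["confidence"],d["extent"]) for d in silhouettes(n,l)],[(d["confidence"],d["uv"]) for d in landmark_of(n,l)])
    for l in ["washer_tab","seat"]:
        print(l,[(d["confidence"],d["uv"]) for d in landmark_of(n,l)])
print(get_obs()["time"])
E
```

```text
pics
{'time': 0.0, 'qpos': array([ 1.14530310e+00,  9.18949661e-02,  1.23188741e+00, -4.10916184e-05,
        1.81981876e+00, -5.66799701e-02]), 'qvel': array([ 0.00114482, -0.0011139 , -0.00175424,  0.00132337,  0.00044446,
       -0.00015856]), 'joint_torque': array([ 2.81906487e-04, -4.58730555e+01, -4.18024421e+01, -7.33966181e-05,
        1.18080838e-02, -4.88254045e-05]), 'tool_pos': array([216.32683403, 559.70976585, 403.52805416]), 'eef_rot': array([-5.75987113e-01, -3.08788989e+00,  3.07817278e-03]), 'contact_force': array([-0.12899605, -0.26462288, -0.325321  ]), 'torque': array([-0.0427719 ,  0.01024639,  0.01267724]), 'width': 85.10411340353701}
scene 570.4846312186638 570.4846312186638 316.437756284174 228.15507415586333 [[-0.26, 0.966, 0.004, 247.124], [-0.816, -0.222, 0.534, 398.279], [0.517, 0.136, 0.845, -1472.988], [0.0, 0.0, 0.0, 1.0]] ['frame', 'z_map', 'fx', 'fy', 'cx', 'cy', 'extrinsics']
washer [(0.77, [214.6, 182.8, 39.1, 49.0]), (0.68, [182.2, 271.5, 54.4, 51.6]), (0.65, [153.6, 187.8, 50.5, 27.0]), (0.56, [244.4, 139.2, 47.2, 37.7])] [(0.97, [167.0, 186.7]),
[... 1457 characters left out ...]
 [269.3, 126.4])]
disc_a [(0.9, [330.3, 148.2, 48.8, 48.9]), (0.65, [406.3, 156.7, 48.2, 48.5])] [(0.63, [327.9, 147.6]), (0.62, [406.8, 154.8]), (0.57, [268.9, 128.4])]
washer_tab [(0.8, [405.7, 266.3]), (0.8, [426.0, 315.4]), (0.59, [483.9, 221.3]), (0.3, [268.3, 126.2])]
seat [(0.91, [176.2, 176.9]), (0.43, [361.5, 243.1])]
wrist 337.2211666797126 337.2211666797126 322.09794708977614 242.62486934857245 [[0.36, 0.933, -0.001, -599.049], [-0.896, 0.346, -0.277, 36.147], [-0.258, 0.1, 0.961, -378.968], [0.0, 0.0, 0.0, 1.0]] ['frame', 'z_map', 'fx', 'fy', 'cx', 'cy', 'extrinsics']
washer [] []
narrow_washer [] []
ring_washer [] []
clamp [] []
tape [] []
disc_a [] []
washer_tab []
seat []
2.25
```

View images.

View pics/scene0.png

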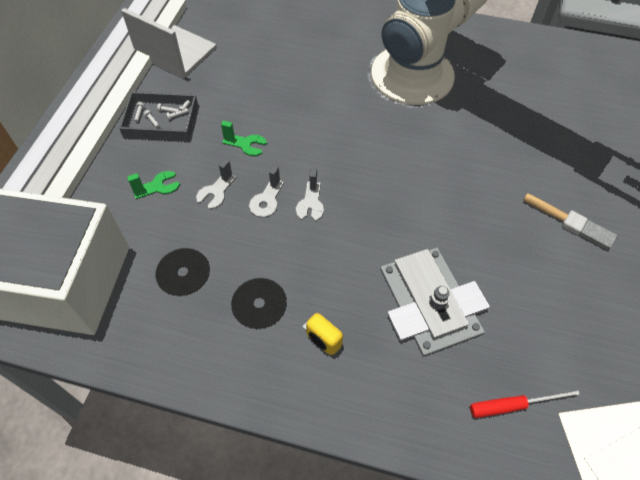

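View pics/top0.png

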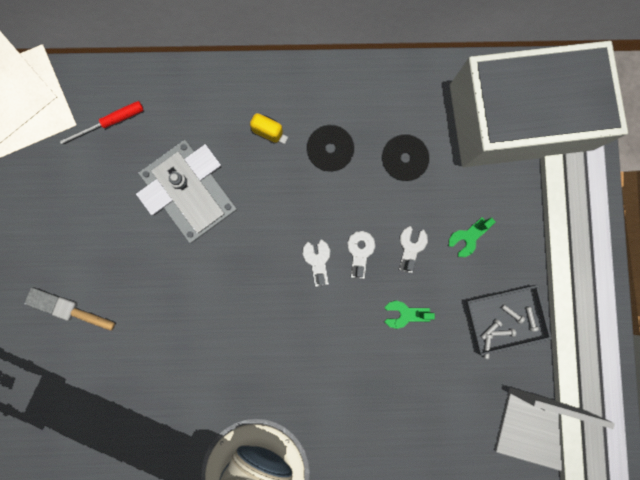

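```bash
python3 - <<'E'
import cv2
a=cv2.imread("pics/top0.png")[205:345,290:510]
b=cv2.imread("pics/scene0.png")[110:250,120:340]
c=cv2.imread("pics/top0.png")[125:255,120:320]
cv2.imwrite("pics/z1.png",cv2.vconcat([cv2.resize(a,(440,280),interpolation=2),cv2.resize(b,(440,280),interpolation=2)]))
cv2.imwrite("pics/z2.png",cv2.resize(c,(800,520),interpolation=2))
E
```

```text
(no output)
```

View pics/z1.png

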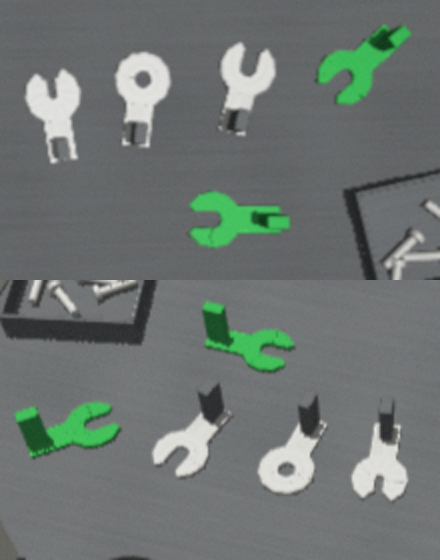

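View pics/z2.png

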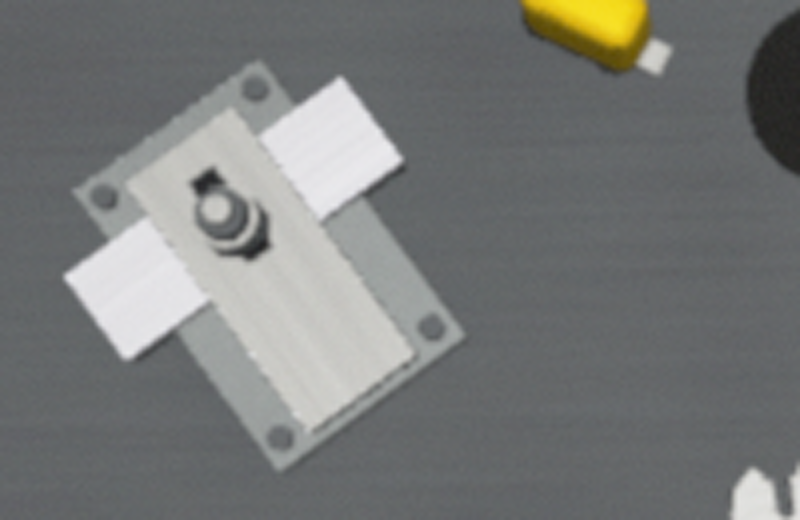

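```bash
cat > h.py <<'E'
import numpy as np
from cell import get_obs, eyes, arm, silhouettes, landmark_of
def cloud(f):
    v,u=np.mgrid[0:480,0:640]; z=f["z_map"].astype(float)
    p=np.stack([(u-f["cx"])/f["fx"]*z,-(v-f["cy"])/f["fy"]*z,-z],-1)
    E=f["extrinsics"]; return (p-E[:3,3])@E[:3,:3]
def ray(f,uv,h):
    E=f["extrinsics"];R=E[:3,:3];c=-R.T@E[:3,3]
    d=R.T@np.array([(uv[0]-f["cx"])/f["fx"],-(uv[1]-f["cy"])/f["fy"],-1.])
    return c+d*(h-c[2])/d[2]
E
python3 - <<'E'
from h import *
import cv2
for n,(u0,u1,v0,v1),cl in [("top",(392,432,220,276),(120,245,130,250)),("scene",(192,240,155,212),(375,495,240,360))]:
    f=eyes.grab_frame(n); P=cloud(f); img=f["frame"]
    np.savez(f"f_{n}.npz",**f)
    Z=P[...,2]
    # bench check
    m=np.zeros((480,640),bool); m[v0:v1,u0:u1]=1
    pl=m&(img.min(-1)>140)
    print(n,"bench z med",np.median(Z[m&~pl]),"plate z",np.median(Z[pl]),pl.sum())
    tab=m&(Z>25); print("tab pts",tab.sum(),P[tab].mean(0),P[tab].min(0),P[tab].max(0))
    # plate pixels to plane z=6
    ys,xs=np.nonzero(pl); Q=np.array([ray(f,(x,y),6.) for x,y in zip(xs,ys)])
    np.save(f"plate_{n}.npy",Q); print("plate c",Q.mean(0))
    m=np.zeros((480,640),bool); m[cl[2]:cl[3],cl[0]:cl[1]]=1
    s=m&(abs(Z-30)<3.5)&(img.min(-1)>100)
    print("strap",s.sum(),np.median(Z[s]))
    k=cv2.morphologyEx(s.astype(np.uint8),cv2.MORPH_OPEN,np.ones((3,3)))
    ys,xs=np.nonzero(k); Q=np.array([ray(f,(x,y),30.)[:2] for x,y in zip(xs,ys)],np.float32)
    r=cv2.minAreaRect(Q); print(r,cv2.boxPoints(r).tolist())
    cv2.imwrite(f"pics/m_{n}.png",np.uint8(k*255))
    for l in ["seat"]:
        for d in landmark_of(n,l): print(l,d["confidence"],ray(f,d["uv"],30))
    for l in ["washer_tab"]:
        for d in landmark_of(n,l): print(l,d["confidence"],d["uv"],ray(f,d["uv"],38))
E
```

```text
top bench z med 1.437630519532886 plate z 6.512574590540454 586
tab pts 109 [ 442.21646639 -327.07807259  140.94849892] [ 406.71312533 -353.49223719   25.38704351] [ 457.40427354 -125.53089653 1246.22890088]
plate c [ 492.51399245 -360.88584015    6.        ]
strap 2022 30.258775710007345
((617.8845825195312, 140.9080810546875), (175.0332489013672, 74.93324279785156), 35.44854736328125) [[524.8607788085938, 120.672607421875], [568.3198852539062, 59.629241943359375], [710.9083862304688, 161.1435546875], [667.4492797851562, 222.18692016601562]]
seat 0.89 [647.05957167 161.49152673  30.        ]
washer_tab 0.77 [408.4, 266.4] [ 441.28550081 -344.3394029    38.        ]
washer_tab 0.67 [483.4, 223.0] [ 533.55065746 -513.99878704   38.        ]
washer_tab 0.61 [425.9, 316.4] [ 332.26598229 -378.36043113   38.        ]
scene bench z med -1.1585723118279896 plate z 4.0211137564510455 512
tab pts 163 [ 487.2459134  -322.02491219  100.0427313 ] [ 433.5886001  -355.16023744   25.36801182] [1150.12238771   49.34634618 1031.58852945]
plate c [ 492.02403163 -360.46162495    6.        ]
strap 2190 28.703012392493775
((619.6427612304688, 139.88031005859375), (174.81948852539062, 74.4115982055664), 35.478721618652344) [[526.8680419921875, 119.44548034667969], [570.0565185546875, 58.84980773925781], [712.41748046875, 160.3151397705078], [669.22900390625, 220.9108123779297]]
seat 0.82 [648.25782454 159.92817043  30.        ]
washer_tab 0.97 [223.2, 128.9] [ 337.30162763 -388.60449834   38.        ]
washer_tab 0.91 [135.9, 181.2] [ 529.28684422 -519.3215518    38.        ]
washer_tab 0.89 [222.4, 170.8] [ 453.14310075 -348.20158986   38.        ]
```

```bash
python3 -c "
import cv2
a=cv2.imread('pics/m_top.png')[120:260,110:330];b=cv2.imread('pics/m_scene.png')[230:370,360:580]
cv2.imwrite('pics/mm.png',cv2.resize(cv2.vconcat([a,b]),(440,560)))"
```

```text
(no output)
```

View pics/mm.png

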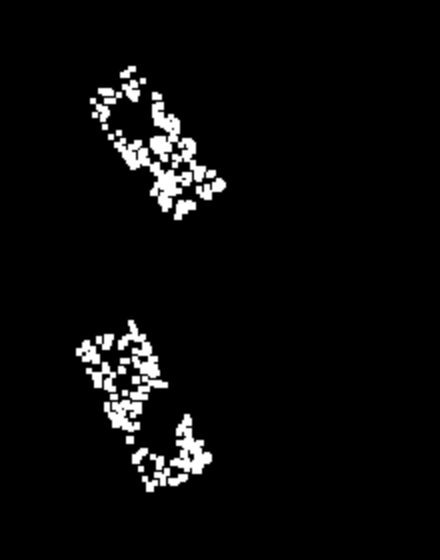

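```bash
python3 - <<'E'
from h import *
from scipy.optimize import minimize
import cv2
def model(x,y,tw):
    # soft signed distances (mm, + inside)
    d=30-np.hypot(x,y)
    sl=9.5+np.clip(x-20,0,None)*.0
    slot=np.minimum(sl-abs(y),x+np.where(abs(y)<9.5,8,8))
    a=np.minimum(d,-slot)
    tail=np.minimum(tw-abs(y),np.minimum(x+73,-15-x))
    return np.maximum(a,np.minimum(tail,0*tail+50))
fs={}
for n,(u0,u1,v0,v1) in dict(top=(388,436,216,280),scene=(188,244,152,216)).items():
    f=np.load(f"f_{n}.npz"); f={k:f[k] for k in f}
    us,vs=np.meshgrid(np.arange(u0,u1),np.arange(v0,v1)); 
    W=np.array([ray(f,(u,v),6.)[:2] for u,v in zip(us.ravel(),vs.ravel())])
    g=f["frame"][vs.ravel(),us.ravel()].min(-1).astype(float)
    b=np.clip((g-70)/(200-70),0,1)
    fs[n]=(W,b)
def cost(p,names,ret=False):
    x0,y0,t,tw=p; c=0
    for n in names:
        W,b=fs[n]; d=W-[x0,y0]; x=d@[np.cos(t),np.sin(t)]; y=d@[-np.sin(t),np.cos(t)]
        m=1/(1+np.exp(-np.clip(model(x,y,tw),-30,30)/.8))
        w=(x>-42)&(x<24)
        c+=(w*(m-b)**2).sum()+ (x<=-42).sum()*0
    return c
for names in (["top"],["scene"],["top","scene"]):
    best=None
    for t in (-.4,-.2,0.):
        r=minimize(cost,[498,-362,t,12],args=(names,),method="Nelder-Mead",options=dict(maxiter=3000,xatol=.01,fatol=.001,initial_simplex=[[498,-362,t,12],[508,-362,t,12],[498,-352,t,12],[498,-362,t+.2,12],[498,-362,t,9]]))
        if best is None or r.fun<best.fun: best=r
    x,y,t,tw=best.x; print(names,best.x,best.fun,"tab",x-60.5*np.cos(t),y-60.5*np.sin(t))
# tab pts from depth
for n,(u0,u1,v0,v1) in dict(top=(395,425,250,276),scene=(215,238,155,187)).items():
    f=np.load(f"f_{n}.npz"); P=cloud(f)[v0:v1,u0:u1].reshape(-1,3)
    Q=P[(P[:,2]>15)&(P[:,2]<64)]; print(n,len(Q),Q.mean(0),np.percentile(Q,[2,98],0).round(1).tolist())
# strap refinement via edges
def rectd(x,y): return np.minimum(37-abs(y),np.minimum(x+125,50-x))
fs={}
for n,(u0,u1,v0,v1) in dict(top=(140,240,130,245),scene=(375,490,240,345)).items():
    f=np.load(f"f_{n}.npz"); f={k:f[k] for k in f}
    us,vs=np.meshgrid(np.arange(u0,u1),np.arange(v0,v1))
    W=np.array([ray(f,(u,v),30.)[:2] for u,v in zip(us.ravel(),vs.ravel())])
    g=cv2.GaussianBlur(f["frame"].astype(np.float32),(0,0),1.0); gr=np.hypot(cv2.Sobel(g.mean(-1),-1,1,0),cv2.Sobel(g.mean(-1),-1,0,1))
    gr=np.clip(gr,0,150)[vs.ravel(),us.ravel()]
    from scipy.interpolate import LinearNDInterpolator
    I=LinearNDInterpolator(W,gr,fill_value=0)
    a=np.linspace(-120,45,120); b=np.linspace(-33,33,50)
    L=np.concatenate([np.c_[a,a*0+37],np.c_[a,a*0-37],np.c_[b*0-125,b],np.c_[b*0+50,b]])
    def c(p):
        R=np.array([[np.cos(p[2]),-np.sin(p[2])],[np.sin(p[2]),np.cos(p[2])]]); return -I(L@R.T+p[:2]).mean()
    s=np.array([649.2,162.1,.619])
    r=minimize(c,s,method="Nelder-Mead",options=dict(initial_simplex=[s,s+[3,0,0],s+[0,3,0],s+[0,0,.04]])); print(n,"clamp",r.x,r.fun,c(s))
E
```

```text
['top'] [ 5.04230308e+02 -3.64401835e+02 -2.89110573e-01  1.61490854e+01] 59.34030200998335 tab 446.2411888218564 -347.15329541437507
['scene'] [ 5.04820336e+02 -3.63923965e+02 -2.56329632e-01  1.72482950e+01] 132.6208593726219 tab 446.2970500659573 -348.58528968480584
['top', 'scene'] [ 5.04521934e+02 -3.64241502e+02 -2.71324485e-01  1.67746279e+01] 193.90727130007903 tab 446.23521952125736 -348.02703614322286
top 111 [ 445.18760247 -342.65087049   49.92202528] [[433.3, -352.4, 16.6], [456.8, -335.9, 61.8]]
scene 186 [ 448.77880695 -343.5218925    41.26278789] [[435.7, -353.7, 16.9], [458.9, -336.0, 59.8]]
top clamp [6.48135108e+02 1.62441105e+02 6.16606278e-01] -94.96248232770083 -91.4413792497582
scene clamp [6.47400859e+02 1.62496180e+02 6.37449122e-01] -121.75059302982744 -117.44228982918843
```

```bash
python3 -m jog '[[-34,-48,0,0,0,0,0],[-34,-48,0,0,0,0,0],[-34,-48,0,0,0,0,0],[-34,-48,0,0,0,0,0],[-34,-48,0,0,0,0,0],[-34,-48,0,0,0,0,0],[-34,-48,0,0,0,0,0],[-34,-48,0,0,0,0,0],[-34,-48,0,0,0,0,0],[-34,-48,0,0,0,0,0]]' 40; cat >> h.py <<'E'
from scipy.spatial.transform import Rotation as Ro
def plan(x,y,z,yaw=None):
    "shift in tool axes from the present to world TCP x,y,z; turn to yaw of tool y"
    o=get_obs(); R=Ro.from_rotvec(o["eef_rot"]).as_matrix(); cur=np.arctan2(R[1,1],R[0,1])
    print("t",round(o["time"],2),"tcp",o["tool_pos"].round(1),"yaw",round(cur,3),"tilt",R[2].round(4),"shift tool",(R.T@(np.array([x,y,z])-o["tool_pos"])).round(1), "turn z deg", None if yaw is None else round(-np.degrees(yaw-cur),2),"F",o["contact_force"].round(2),"w",round(o["width"],1))
E
python3 -c "
from h import *
plan(446,-346,350,1.27)"
```

```text
time: 3.8
tool_pos: [360.2, -12.5, 405.1]
eef_rot: [0.576, 3.087, 0.0]
contact_force: [2.3, 0.2, -0.3]
width: 85.3
t 3.8 tcp [360.2 -12.5 405.1] yaw 1.202 tilt [-1.7e-03  6.0e-04 -1.0e+00] shift tool [-200.2 -280.2   55.3] turn z deg -3.9 F [ 2.31  0.16 -0.29] w 85.3
```

```bash
python3 -m jog '[[-33,-46,9,0,0,0,0],[-33,-46,9,0,0,0,0],[-33,-46,9,0,0,0,0],[-33,-46,9,0,0,0,0],[-33,-46,9,0,0,0,0],[-33,-46,9,0,0,0,0],[0,0,0,0,0,-3.9,0],[0,0,0,0,0,0,0],[0,0,0,0,0,0,0],[0,0,0,0,0,0,0]]'; python3 - <<'E'
from h import *
import cv2
f=eyes.grab_frame("wrist"); np.savez("f_wrist.npz",**f)
cv2.imwrite("pics/w1.png",f["frame"][:,:,::-1])
plan(446,-346,193,1.27)
for d in landmark_of("wrist","washer_tab"): print(d["confidence"],d["uv"],ray(f,d["uv"],38))
for d in landmark_of("wrist","washer"): print(d["confidence"],d["uv"],ray(f,d["uv"],0))
E
```

```text
time: 5.05
tool_pos: [445.6, -338.7, 351.6]
eef_rot: [0.47, 3.105, -0.001]
contact_force: [0.3, -0.1, 0.4]
width: 85.3
t 5.1 tcp [ 445.6 -338.8  351.5] yaw 1.27 tilt [-1.3e-03 -6.0e-04 -1.0e+00] shift tool [ -2.3  -6.7 158.5] turn z deg 0.02 F [-0.31 -0.22 -0.09] w 85.2
0.78 [231.4, 113.2] [ 334.17095974 -379.96531384   38.        ]
0.59 [312.3, 229.4] [ 442.47298852 -347.77867065   38.        ]
0.81 [211.5, 299.7] [ 491.86460366 -474.82139759    0.        ]
0.8 [306.7, 98.6] [ 336.62911492 -320.39513061    0.        ]
0.71 [316.7, 278.2] [ 501.29106436 -362.96510128    0.        ]
```

View pics/w1.png

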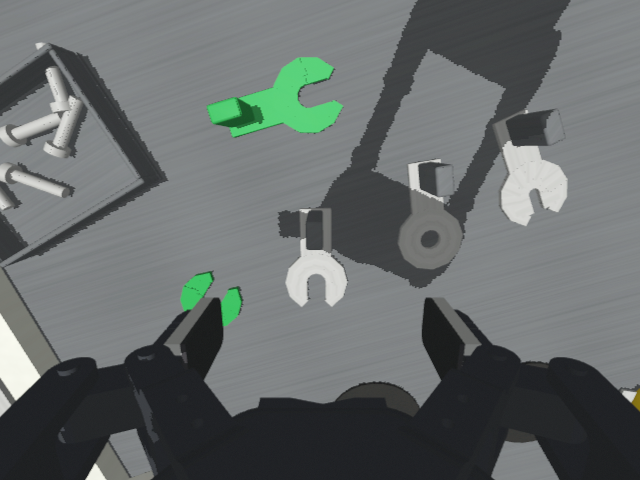

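```bash
python3 - <<'E'
from h import *
import cv2
f=np.load("f_wrist.npz"); f={k:f[k] for k in f}
P=cloud(f); sub=np.zeros((480,640),bool); sub[195:312,275:352]=1
Z=P[...,2]; im=f["frame"].min(-1)
print("bench",np.median(Z[sub&(im<125)]))
Q=P[sub&(Z>50)&(Z<66)]; print("block top",len(Q),Q.mean(0),np.median(Q,0)); r=cv2.minAreaRect(Q[:,:2].astype(np.float32)); print(r)
m=sub&(im>165); ys,xs=np.nonzero(m)
q=np.array([ray(f,(x,y),6.)[:2] for x,y in zip(xs,ys)])
# disc part: points with slot; symmetric axis via tail edges+slot
from scipy.optimize import minimize
us,vs=np.meshgrid(np.arange(275,352),np.arange(245,312)); W=np.array([ray(f,(u,v),6.)[:2] for u,v in zip(us.ravel(),vs.ravel())])
b=np.clip((im[vs.ravel(),us.ravel()].astype(float)-130)/90,0,1)
def cost(p):
    d=W-p[:2]; t=p[2]; x=d@[np.cos(t),np.sin(t)]; y=d@[-np.sin(t),np.cos(t)]
    a=np.minimum(30-np.hypot(x,y),-np.minimum(9.5-abs(y),np.where(np.hypot(x*0,y)<9.5,x+8,99)))
    mm=1/(1+np.exp(-np.clip(a,-30,30)/.5)); w=(x>-20)&(x<22); return (w*(mm-b)**2).sum()/max(w.sum(),500)
for t in (-.35,-.3,-.25):
    s=np.array([502,-362,t]); r=minimize(cost,s,method="Nelder-Mead",options=dict(initial_simplex=[s,s+[5,0,0],s+[0,5,0],s+[0,0,.1]])); x,y,t=r.x
    print(r.x,r.fun,"tab",x-60.5*np.cos(t),y-60.5*np.sin(t))
E
```

```text
bench 0.5440774265742545
block top 506 [ 442.4713101  -345.74041319   57.5318782 ] [ 442.31748947 -345.71020443   57.74283543]
((443.07232666015625, -346.0384521484375), (13.139790534973145, 23.65461540222168), 72.721923828125)
[ 5.02695719e+02 -3.64284827e+02 -2.88932663e-01] 0.01109519755153884 tab 444.7035323854507 -347.0466044452873
[ 5.02696122e+02 -3.64284020e+02 -2.88863935e-01] 0.01109569479032052 tab 444.70275071970633 -347.0497838164689
[ 5.02724443e+02 -3.64314084e+02 -2.88403855e-01] 0.011065197084070439 tab 444.72314926959797 -347.10653050850436
```

```bash
python3 -m jog '[[0,-4,20,0,0,0,0],[0,-4,30,0,0,0,0],[0,0,40,0,0,0,0],[0,0,30,0,0,0,0],[0,0,20,0,0,0,0],[0,0,12,0,0,0,0],[0,0,6,0,0,0,0],[0,0,0,0,0,0,0],[0,0,0,0,0,0,0],[0,0,0,0,0,0,0]]' 100; python3 - <<'E'
from h import *
import cv2
f=eyes.grab_frame("wrist")
cv2.imwrite("pics/w2.png",f["frame"][:,:,::-1])
plan(443.6,-346.3,193,1.275)
E
```

```text
time: 6.45
tool_pos: [443.5, -347.3, 193.6]
eef_rot: [0.47, 3.105, -0.001]
contact_force: [0.2, -0.0, -0.4]
width: 85.1
t 6.5 tcp [ 443.4 -347.2  193.5] yaw 1.27 tilt [-1.2e-03 -6.0e-04 -1.0e+00] shift tool [0.1 1.  0.5] turn z deg -0.28 F [-0.78  0.03 -0.31] w 85.5
```

View pics/w2.png

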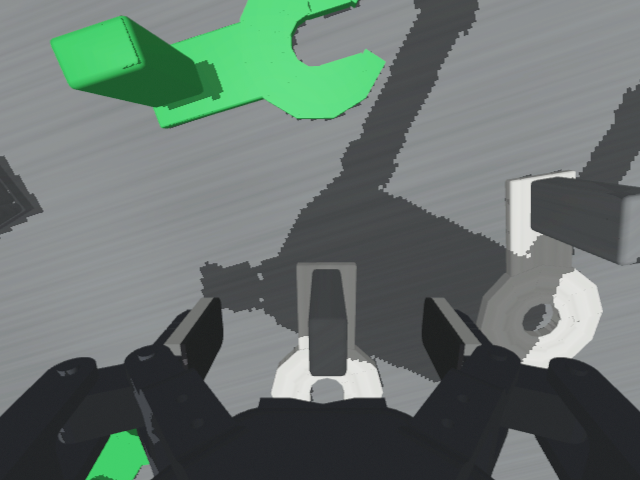

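```bash
python3 -m jog '[[0,1,0,0,0,-0.3,0],[0,0,0,0,0,0,0.4],[0,0,0,0,0,0,0.7],[0,0,0,0,0,0,1],[0,0,0,0,0,0,1],[0,0,0,0,0,0,1],[0,0,0,0,0,0,1],[0,0,0,0,0,0,1],[0,0,0,0,0,0,1],[0,0,0,0,0,0,1]]' 100; python3 - <<'E'
from h import *
import cv2
f=eyes.grab_frame("wrist"); np.savez("f_w3.npz",**f)
cv2.imwrite("pics/w3.png",f["frame"][:,:,::-1])
plan(443.6,-346.3,193,1.275)
print(get_obs()["torque"])
E
```

```text
time: 7.75
tool_pos: [443.6, -346.1, 192.8]
eef_rot: [0.462, 3.107, -0.0]
contact_force: [1.7, 0.4, 0.9]
width: 13.2
t 7.8 tcp [ 443.6 -346.2  192.8] yaw 1.275 tilt [-2.e-04 -1.e-04 -1.e+00] shift tool [-0.1 -0.1 -0.2] turn z deg 0.02 F [0.33 0.17 0.43] w 12.9
[0.02937196 0.03684787 0.00100613]
```

View pics/w3.png

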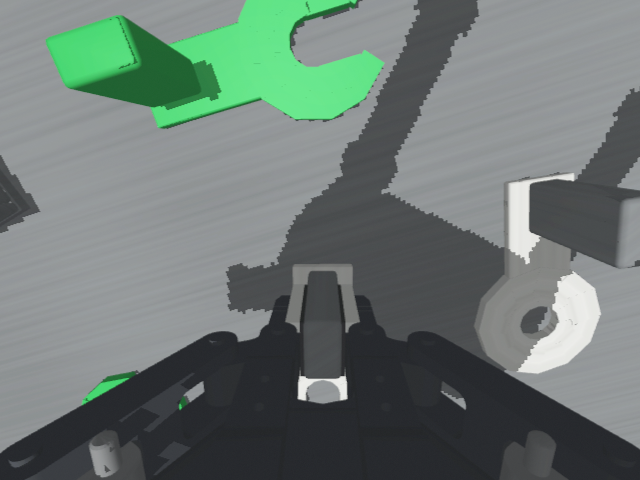

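```bash
python3 -m jog '[[0,0,-8,0,0,0,1],[0,0,-20,0,0,0,1],[0,0,-35,0,0,0,1],[0,0,-35,0,0,0,1],[2,20,0,0,0,0,1],[3,40,0,0,0,0,1],[4,55,0,0,0,0,1],[4,55,0,0,0,0,1],[4,55,0,0,0,0,1],[4,55,0,0,0,0,1]]'; python3 - <<'E'
from h import *
plan(540.3,84.8,290,2.193)
f=np.load("f_top.npz"); f={k:f[k] for k in f}
P=cloud(f)
print("stud top", ray(f,(174.5,178),86))
sub=np.zeros((480,640),bool); sub[165:195,160:190]=1
for lo,hi in ((70,80),(80,92)):
    Q=P[sub&(P[...,2]>lo)&(P[...,2]<hi)]; 
    for q in (Q.mean(0),np.median(Q,0)):
        d=q[:2]-[648,162]; print(lo,len(Q),q.round(1),"clamp x,y",d@[np.cos(.622),np.sin(.622)],d@[-np.sin(.622),np.cos(.622)])
E
```

```text
time: 9.05
tool_pos: [504.5, -69.5, 289.7]
eef_rot: [-0.462, -3.106, -0.001]
contact_force: [1.4, -0.2, -1.7]
width: 13.0
t 9.05 tcp [504.5 -69.5 289.7] yaw 1.276 tilt [ 1.6e-03  2.0e-04 -1.0e+00] shift tool [ 10.6 158.   -0.3] turn z deg -52.56 F [ 1.42 -0.19 -1.65] w 13.0
stud top [637.18358818 154.61791898  86.        ]
70 76 [638.5 155.8  76.7] clamp x,y -11.33284677515361 0.5097879632418403
70 76 [636.5 154.7  77.6] clamp x,y -13.629342540590603 0.7589549631732838
80 68 [639.2 156.5  84.7] clamp x,y -10.391530867892842 0.685432980984142
80 68 [639.  156.6  84.4] clamp x,y -10.435556790619337 0.8120683973506571
```

```bash
python3 -m jog '[[3.5,52.6,0,0,0,0,1],[3.5,52.6,0,0,0,0,1],[3.5,52.6,0,0,0,0,1],[0,0,0,0,0,-8,1],[0,0,0,0,0,-10,1],[0,0,0,0,0,-10,1],[0,0,0,0,0,-10,1],[0,0,0,0,0,-10,1],[0,0,0,0,0,-4.6,1],[0,0,0,0,0,0,1]]'; python3 - <<'E'
from h import *
import cv2
plan(540.3,84.8,232,2.193)
for n in ("top","wrist"):
    f=eyes.grab_frame(n); np.savez(f"f2_{n}.npz",**f)
    cv2.imwrite(f"pics/{n}4.png",f["frame"][:,:,::-1])
E
```

```text
time: 10.3
tool_pos: [540.2, 82.6, 289.7]
eef_rot: [0.961, -2.989, -0.001]
contact_force: [-0.2, 0.7, -2.9]
width: 12.7
t 10.3 tcp [540.2  82.6 289.7] yaw 2.193 tilt [ 0.0015  0.0012 -1.    ] shift tool [-1.5  1.7 57.7] turn z deg 0.01 F [-0.18  0.74 -2.88] w 12.7
```

View pics/wrist4.png

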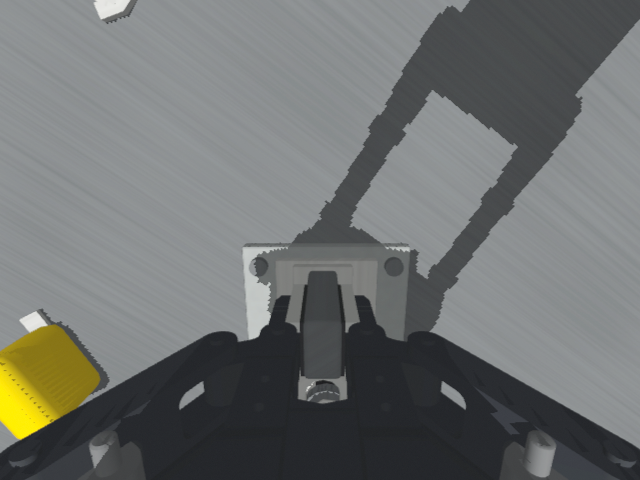

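View pics/top4.png

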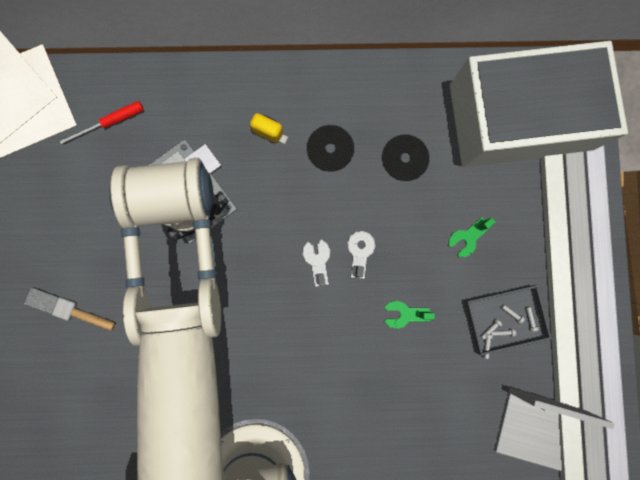

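```bash
python3 - <<'E'
from h import *
import cv2
f=np.load("f2_wrist.npz"); f={k:f[k] for k in f}
g=cv2.GaussianBlur(f["frame"].astype(np.float32).mean(-1),(0,0),0.8)
o=np.array([647.8,162.3]);a=.622
def cl(uv,h): 
    d=ray(f,uv,h)[:2]-o; return d@[np.cos(a),np.sin(a)],d@[-np.sin(a),np.cos(a)]
for r in (255,270,285,300,312):
    d=np.diff(g[r]); 
    idx=[i for i in range(235,420) if abs(d[i])>8 and abs(d[i])==abs(d[i-2:i+3]).max()]
    print(r,[(i+.5,round(float(d[i])),"%.1f/%.1f"%(cl((i+.5,r),12)[1],cl((i+.5,r),30)[1])) for i in idx])
c=cv2.resize(f["frame"][230:330,230:430,::-1],(800,400),interpolation=cv2.INTER_CUBIC); cv2.imwrite("pics/w4z.png",c)
E
```

```text
255 [(242.5, 19, '-63.8/-59.3'), (256.5, -33, '-53.0/-49.4'), (409.5, -11, '64.8/59.9'), (417.5, 22, '71.0/65.6')]
270 [(243.5, 20, '-63.8/-59.4'), (248.5, -18, '-59.9/-55.8'), (255.5, -30, '-54.5/-50.7'), (266.5, 11, '-45.9/-42.7'), (385.5, -10, '47.0/43.3'), (402.5, 12, '60.2/55.6'), (408.5, -12, '64.9/60.0'), (416.5, 25, '71.1/65.8')]
285 [(244.5, 18, '-63.9/-59.4'), (263.5, -13, '-48.8/-45.5'), (269.5, -29, '-44.1/-41.1'), (304.5, -23, '-16.4/-15.4'), (340.5, 22, '12.0/11.0'), (376.5, -8, '40.5/37.3'), (407.5, -12, '65.0/60.1')]
300 [(245.5, 18, '-63.9/-59.4'), (267.5, -26, '-46.3/-43.1'), (275.5, -22, '-39.9/-37.1'), (289.5, 27, '-28.6/-26.7'), (302.5, -30, '-18.2/-17.1'), (338.5, -11, '10.6/9.6'), (342.5, 28, '13.8/12.6'), (355.5, -27, '24.2/22.3'), (368.5, 29, '34.6/31.9'), (375.5, -8, '40.2/37.1'), (406.5, -12, '65.1/60.2')]
312 [(246.5, 21, '-63.7/-59.3'), (269.5, -33, '-45.1/-42.0'), (286.5, 28, '-31.4/-29.3'), (300.5, -32, '-20.0/-18.8'), (304.5, 11, '-16.8/-15.7'), (339.5, -11, '11.6/10.5'), (343.5, 30, '14.8/13.5'), (357.5, -30, '26.1/24.0'), (372.5, 31, '38.3/35.3'), (405.5, -12, '65.0/60.1')]
```

View pics/w4z.png

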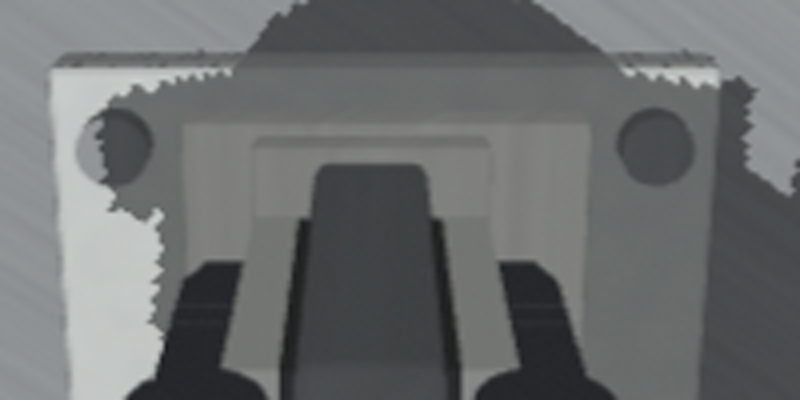

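```bash
python3 - <<'E'
from h import *
import cv2
f=np.load("f2_wrist.npz"); f={k:f[k] for k in f}
g=cv2.GaussianBlur(f["frame"].astype(np.float32).mean(-1),(0,0),0.8)
o=np.array([647.8,162.3]);a=.622
def cl(uv,h): 
    d=ray(f,uv,h)[:2]-o; return d@[np.cos(a),np.sin(a)],d@[-np.sin(a),np.cos(a)]
for r in (268,272,276,280):
    d=np.diff(g[r]); 
    for lo,hi in ((285,298),(345,358)):
        i=lo+np.argmax(abs(d[lo:hi])); print(r,i+.5,d[i],cl((i+.5,r),103))
for uv in ((304.5,285),(340.5,285),(302.5,300),(342.5,300)): print(uv,cl(uv,155))
R=f["extrinsics"][:3,:3]; c=-R.T@f["extrinsics"][:3,3]-[*o,0]; print("cam y",c[:2]@[-np.sin(a),np.cos(a)],c, "tool",(-108.0,-79.7))
E
```

```text
268 291.5 -1.9102325 (np.float64(-147.10875638140487), np.float64(-17.590862472129345))
268 353.5 2.369873 (np.float64(-147.0899556457841), np.float64(12.913814534077858))
272 293.5 1.6187973 (np.float64(-145.00913172994177), np.float64(-16.656829646476485))
272 353.5 3.0401306 (np.float64(-144.9907225724915), np.float64(12.96653920049762))
276 293.5 1.7012558 (np.float64(-142.89546665341683), np.float64(-16.70709617246171))
276 356.5 -1.7419357 (np.float64(-142.87590868215176), np.float64(14.506081306150447))
280 293.5 2.067749 (np.float64(-140.76700087568935), np.float64(-16.75771468412331))
280 352.5 1.9154587 (np.float64(-140.74846842282813), np.float64(12.575880473005522))
(304.5, 285) (np.float64(-160.2745471251239), np.float64(-8.410633890907143))
(340.5, 285) (np.float64(-160.26689465002454), np.float64(3.5778234992479865))
(302.5, 300) (np.float64(-154.81436742508322), np.float64(-9.166440550843376))
(342.5, 300) (np.float64(-154.80548157896956), np.float64(4.332081475859761))
cam y -2.56889362826101 [-164.86685224 -121.35931068  259.09661601] tool (-108.0, -79.7)
```

```bash
python3 -m jog '[[0,1.1,5,0,0,0,1],[0,1.1,15,0,0,0,1],[0,0,16,0,0,0,1],[0,0,14,0,0,0,1],[0,0,9,0,0,0,1],[0,0,3,0,0,0,1],[0,0,1,0,0,0,1],[0,0,0,0,0,0,1],[0,0,0,0,0,0,1],[0,0,0,0,0,0,1]]'; python3 - <<'E'
from h import *
for i in range(3): plan(540.3,84.8,222.8,2.193); eyes.grab_frame("wrist")
E
```

```text
time: 11.65
tool_pos: [539.7, 83.7, 228.0]
eef_rot: [-0.962, 2.99, -0.0]
contact_force: [0.2, 0.1, -2.5]
width: 13.4
t 11.65 tcp [539.7  83.7 228. ] yaw 2.193 tilt [-5.e-04 -3.e-04 -1.e+00] shift tool [-1.2  0.6  5.2] turn z deg 0.02 F [ 0.17  0.06 -2.48] w 13.4
t 11.7 tcp [539.7  83.7 227.9] yaw 2.193 tilt [-4.e-04 -3.e-04 -1.e+00] shift tool [-1.2  0.6  5.1] turn z deg 0.02 F [ 0.42  0.24 -1.09] w 12.8
t 11.75 tcp [539.6  83.6 227.8] yaw 2.193 tilt [-2.e-04 -1.e-04 -1.e+00] shift tool [-1.2  0.6  5. ] turn z deg 0.02 F [-0.78 -0.67 -1.9 ] w 12.9
```

```bash
python3 -m jog '[[0,0.5,1,0,0,0,1],[0,0.5,1,0,0,0,1],[0,0,1,0,0,0,1],[0,0,0.5,0,0,0,1],[0,0,0.3,0,0,0,1],[0,0,0.3,0,0,0,1],[0,0,0,0,0,0,1],[0,0,0,0,0,0,1],[0,0,0,0,0,0,1],[0,0,0,0,0,0,1]]'; python3 - <<'E'
from h import *
import cv2
f=eyes.grab_frame("wrist"); np.savez(f"f3_wrist.npz",**f)
plan(540.3,84.8,222.8,2.193)
g=cv2.GaussianBlur(f["frame"].astype(np.float32).mean(-1),(0,0),0.8)
o=np.array([647.8,162.3]);a=.622
def cl(uv,h): 
    d=ray(f,uv,h)[:2]-o; return d@[np.cos(a),np.sin(a)],d@[-np.sin(a),np.cos(a)]
for r in range(262,320,8):
    d=np.diff(g[r]); 
    idx=[i for i in range(215,430) if abs(d[i])>6 and abs(d[i])==abs(d[i-2:i+3]).max()]
    print(r,[(i+.5,round(float(d[i])),"%.1f/%.1f/%.1f"%(cl((i+.5,r),12)[1],cl((i+.5,r),30)[1],cl((i+.5,r),37)[1])) for i in idx])
cv2.imwrite("pics/w5z.png",cv2.resize(f["frame"][220:340,200:440,::-1],(800,400),interpolation=cv2.INTER_CUBIC))
E
```

```text
time: 13.05
tool_pos: [539.0, 84.4, 223.6]
eef_rot: [-0.962, 2.991, -0.0]
contact_force: [0.7, -1.3, -1.6]
width: 12.9
t 13.1 tcp [539.   84.5 223.6] yaw 2.193 tilt [-0. -0. -1.] shift tool [-1.2 -0.5  0.8] turn z deg 0.02 F [-0.05  0.15 -1.88] w 12.9
262 [(273.5, -23, '-27.9/-25.1/-24.1'), (393.5, 17, '40.1/36.1/34.6')]
270 [(236.5, -21, '-49.2/-44.3/-42.4'), (240.5, -9, '-46.9/-42.3/-40.5'), (292.5, 19, '-17.2/-15.5/-14.9'), (310.5, -6, '-7.0/-6.3/-6.0'), (352.5, -20, '17.0/15.3/14.6'), (423.5, 9, '57.6/51.8/49.6'), (427.5, -8, '59.8/53.9/51.5')]
278 [(219.5, -9, '-59.3/-53.4/-51.2'), (222.5, 9, '-57.6/-51.9/-49.7'), (226.5, -13, '-55.3/-49.8/-47.7'), (292.5, 11, '-17.3/-15.6/-15.0'), (307.5, -24, '-8.7/-7.9/-7.6'), (336.5, 23, '8.0/7.1/6.8'), (352.5, -11, '17.2/15.4/14.7')]
286 [(227.5, -26, '-55.1/-49.6/-47.5'), (304.5, -27, '-10.5/-9.5/-9.1'), (307.5, 9, '-8.8/-7.9/-7.6'), (340.5, 28, '10.3/9.3/8.9')]
294 [(226.5, -39, '-56.1/-50.5/-48.4'), (241.5, 11, '-47.3/-42.6/-40.8'), (290.5, 7, '-18.7/-16.9/-16.2'), (303.5, -28, '-11.2/-10.1/-9.7'), (306.5, 11, '-9.4/-8.5/-8.2'), (337.5, 
[... 937 characters left out ...]
9.0/8.6'), (343.5, 29, '12.3/11.1/10.6'), (357.5, -28, '20.6/18.5/17.7'), (372.5, 29, '29.5/26.5/25.4'), (392.5, -8, '41.3/37.2/35.6'), (402.5, -10, '47.2/42.5/40.7'), (425.5, 11, '60.8/54.8/52.4')]
318 [(215.5, 16, '-63.8/-57.5/-55.1'), (228.5, -12, '-56.1/-50.5/-48.4'), (235.5, 10, '-51.9/-46.8/-44.8'), (240.5, 22, '-48.9/-44.1/-42.2'), (244.5, -20, '-46.6/-41.9/-40.2'), (255.5, 8, '-40.0/-36.0/-34.5'), (269.5, -32, '-31.7/-28.5/-27.3'), (285.5, 27, '-22.1/-19.9/-19.1'), (299.5, -29, '-13.8/-12.4/-11.9'), (303.5, 11, '-11.4/-10.3/-9.9'), (340.5, -12, '10.7/9.6/9.1'), (344.5, 29, '13.0/11.7/11.2'), (358.5, -27, '21.4/19.2/18.4'), (374.5, 32, '30.9/27.8/26.6'), (391.5, -7, '41.0/36.9/35.3')]
```

View pics/w5z.png

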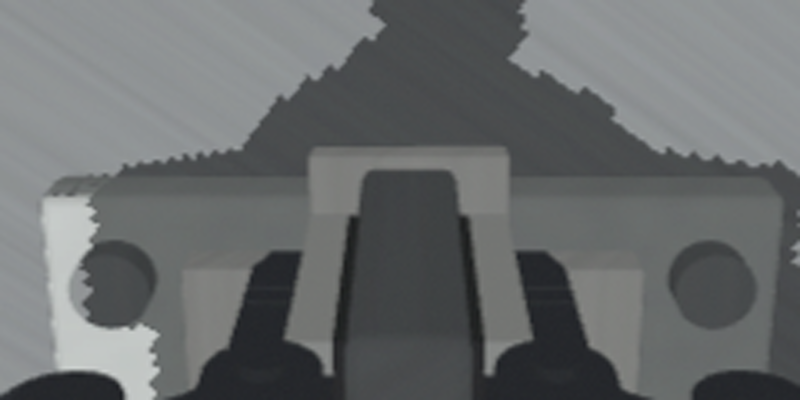

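```bash
python3 -m jog '[[0,0.4,0.2,0,0,0,1],[0,0,0.2,0,0,0,1],[0,0,0.2,0,0,0,1],[0,0,0.2,0,0,0,1],[0,0,0,0,0,0,1],[0,0,0,0,0,0,1],[0,0,0,0,0,0,1],[0,0,0,0,0,0,1],[0,0,0,0,0,0,1],[0,0,0,0,0,0,1]]'; python3 - <<'E'
from h import *
for i in range(3): plan(540.3,84.8,222.8,2.193); print(get_obs()["torque"]); eyes.grab_frame("wrist")
E
```

```text
time: 14.35
tool_pos: [538.8, 84.8, 222.8]
eef_rot: [0.962, -2.991, 0.0]
contact_force: [0.2, -0.1, -1.9]
width: 13.1
t 14.35 tcp [538.8  84.8 222.8] yaw 2.193 tilt [ 0.  0. -1.] shift tool [-1.2 -0.9 -0. ] turn z deg 0.02 F [ 0.21 -0.11 -1.89] w 13.1
[-0.02206643  0.01274901  0.00016848]
t 14.4 tcp [538.8  84.8 222.8] yaw 2.193 tilt [-0. -0. -1.] shift tool [-1.2 -0.9 -0. ] turn z deg 0.02 F [-0.16 -0.31 -1.52] w 12.4
[-0.0351552   0.09113414  0.03555038]
t 14.45 tcp [538.8  84.8 222.8] yaw 2.193 tilt [-1.e-04  0.e+00 -1.e+00] shift tool [-1.2 -0.9  0. ] turn z deg 0.02 F [ 0.22 -0.31 -1.52] w 12.5
[-0.0180316   0.06178859  0.01624258]
```

```bash
python3 -m jog '[[0,0,0.2,0,0,0,1],[0,0,0.2,0,0,0,1],[0,0,0.2,0,0,0,1],[0,0,0,0,0,0,1],[0,0,0,0,0,0,1],[0,0,0,0,0,0,1],[0,0,0,0,0,0,1],[0,0,0,0,0,0,1],[0,0,0,0,0,0,1],[0,0,0,0,0,0,1]]'; python3 - <<'E'
from h import *
for i in range(3): plan(540.3,84.8,222.8,2.193); eyes.grab_frame("wrist")
E
```

```text
time: 15.75
tool_pos: [538.8, 84.8, 222.8]
eef_rot: [-0.962, 2.99, -0.0]
contact_force: [-3.7, 0.2, 5.4]
width: 13.0
t 15.75 tcp [538.8  84.8 222.8] yaw 2.193 tilt [-2.e-04 -2.e-04 -1.e+00] shift tool [-1.3 -0.9 -0. ] turn z deg 0.02 F [-3.7   0.16  5.41] w 13.0
t 15.8 tcp [538.8  84.8 222.7] yaw 2.193 tilt [-2.e-04 -1.e-04 -1.e+00] shift tool [-1.2 -0.9 -0.1] turn z deg 0.02 F [-3.52 -0.46  5.8 ] w 12.7
t 15.85 tcp [538.8  84.8 222.8] yaw 2.193 tilt [-2.e-04 -2.e-04 -1.e+00] shift tool [-1.3 -0.9 -0. ] turn z deg 0.02 F [-4.36 -0.79  4.92] w 13.0
```

```bash
python3 -m jog '[[0,0,-0.3,0,0,0,1],[-4,0,0,0,0,0,1],[-4,0,0,0,0,0,1],[-4,0,0,0,0,0,1],[-4,0,0,0,0,0,1],[-4,0,0,0,0,0,1],[-4,0,0,0,0,0,1],[-4,0,0,0,0,0,1],[-2,0,0,0,0,0,1],[0,0,0,0,0,0,1]]'; cat >>h.py <<'E'
def st():
    o=get_obs(); d=o["tool_pos"][:2]-[647.8,162.3]; a=.622; ex=np.array([np.cos(a),np.sin(a)]); ey=np.array([-ex[1],ex[0]])
    F=o["contact_force"]; print("t %.2f clampx(origin) %.1f y %.1f z %.1f  Fx %.1f Fy %.1f Fz %.1f"%(o["time"],d@ex+60.5,d@ey,o["tool_pos"][2],F[:2]@ex,F[:2]@ey,F[2]),o["torque"].round(2),Ro.from_rotvec(o["eef_rot"]).as_matrix()[2].round(4))
E
python3 -c "
from h import *
st()"
```

```text
time: 17.15
tool_pos: [563.5, 102.1, 222.8]
eef_rot: [-0.962, 2.991, -0.002]
contact_force: [-3.3, -3.4, 5.1]
width: 12.8
t 17.15 clampx(origin) -43.1 y 0.2 z 222.8  Fx -4.7 Fy -0.8 Fz 5.1 [-0.52  0.64 -0.  ] [ 2.e-04 -1.e-03 -1.e+00]
```

```bash
python3 -m jog '[[-2,0,0,0,0,0,1],[-2,0,0,0,0,0,1],[-2,0,0,0,0,0,1],[-2,0,0,0,0,0,1],[-2,0,0,0,0,0,1],[-2,0,0,0,0,0,1],[-2,0,0,0,0,0,1],[-2,0,0,0,0,0,1],[0,0,0,0,0,0,1],[0,0,0,0,0,0,1]]'; python3 - <<'E'
from h import *
import cv2
st()
f=eyes.grab_frame("scene"); cv2.imwrite("pics/s6.png",cv2.resize(f["frame"][230:350,360:520,::-1],(800,600),interpolation=cv2.INTER_CUBIC))
E
```

```text
time: 18.4
tool_pos: [576.3, 111.2, 222.7]
eef_rot: [0.961, -2.99, 0.002]
contact_force: [-5.1, -4.2, 5.8]
width: 12.8
t 18.40 clampx(origin) -27.4 y 0.1 z 222.7  Fx -6.6 Fy -0.5 Fz 5.8 [-0.73  0.75 -0.04] [ 1.1e-03 -9.0e-04 -1.0e+00]
```

View pics/s6.png

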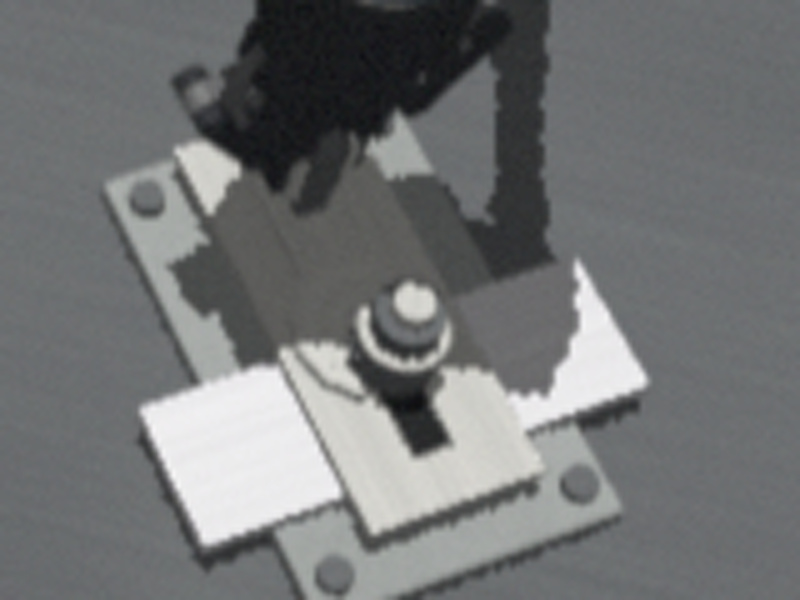

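```bash
python3 -m jog '[[-1.5,0,0,0,0,0,1],[-1.5,0,0,0,0,0,1],[-1.5,0,0,0,0,0,1],[-1.5,0,0,0,0,0,1],[-1,0,0,0,0,0,1],[-1,0,0,0,0,0,1],[-1,0,0,0,0,0,1],[-1,0,0,0,0,0,1],[0,0,0,0,0,0,1],[0,0,0,0,0,0,1]]'; python3 - <<'E'
from h import *
st()
E
```

```text
time: 19.7
tool_pos: [584.3, 116.9, 222.8]
eef_rot: [0.961, -2.99, 0.002]
contact_force: [-7.2, -5.0, 6.7]
width: 13.1
t 19.70 clampx(origin) -17.5 y 0.1 z 222.8  Fx -8.7 Fy 0.1 Fz 6.7 [-0.73  0.89 -0.03] [ 1.5e-03 -9.0e-04 -1.0e+00]
```

```bash
python3 -m jog '[[-0.6,0,0,0,0,0,1],[-0.6,0,0,0,0,0,1],[-0.6,0,0,0,0,0,1],[-0.6,0,0,0,0,0,1],[-0.6,0,0,0,0,0,1],[-0.6,0,0,0,0,0,1],[-0.5,0,0,0,0,0,1],[0,0,0,0,0,0,1],[0,0,0,0,0,0,1],[0,0,0,0,0,0,1]]'; python3 - <<'E'
from h import *
st()
E
```

```text
time: 20.95
tool_pos: [587.6, 119.3, 222.8]
eef_rot: [0.961, -2.99, 0.002]
contact_force: [-7.4, -4.7, 7.6]
width: 12.9
t 20.95 clampx(origin) -13.5 y 0.1 z 222.8  Fx -8.8 Fy 0.5 Fz 7.6 [-0.78  0.93  0.03] [ 1.7e-03 -8.0e-04 -1.0e+00]
```

```bash
python3 -m jog '[[-0.4,0,0,0,0,0,1],[-0.4,0,0,0,0,0,1],[-0.4,0,0,0,0,0,1],[-0.4,0,0,0,0,0,1],[-0.4,0,0,0,0,0,1],[0,0,0,0,0,0,1],[0,0,0,0,0,0,1],[0,0,0,0,0,0,1],[0,0,0,0,0,0,1],[0,0,0,0,0,0,1]]'; python3 - <<'E'
from h import *
st()
E
```

```text
time: 22.2
tool_pos: [589.2, 120.5, 222.8]
eef_rot: [0.961, -2.99, 0.002]
contact_force: [-6.4, -4.8, 7.1]
width: 12.6
t 22.20 clampx(origin) -11.5 y 0.1 z 222.8  Fx -8.0 Fy -0.2 Fz 7.1 [-0.77  0.93  0.06] [ 1.7e-03 -8.0e-04 -1.0e+00]
```

```bash
python3 -m jog '[[-0.4,0,0,0,0,0,1],[-0.4,0,0,0,0,0,1],[-0.4,0,0,0,0,0,1],[-0.4,0,0,0,0,0,1],[-0.4,0,0,0,0,0,1],[0,0,0,0,0,0,1],[0,0,0,0,0,0,1],[0,0,0,0,0,0,1]
,[0,0,0,0,0,0,1],[0,0,0,0,0,0,1]]'; python3 - <<'E'
from h import *
st()
E
```

```text
time: 23.45
tool_pos: [590.8, 121.6, 222.8]
eef_rot: [0.961, -2.989, 0.002]
contact_force: [-7.0, -4.8, 6.1]
width: 13.2
t 23.45 clampx(origin) -9.5 y 0.1 z 222.8  Fx -8.5 Fy 0.2 Fz 6.1 [-0.75  0.97  0.03] [ 1.9e-03 -8.0e-04 -1.0e+00]
```

```bash
for i in 1; do python3 -m jog '[[-0.3,0,0,0,0,0,1],[-0.3,0,0,0,0,0,1],[-0.3,0,0,0,0,0,1],[-0.3,0,0,0,0,0,1],[0,0,0,0,0,0,1],[0,0,0,0,0,0,1],[0,0,0,0,0,0,1],[0,0,0,0,0,0,1],[0,0,0,0,0,0,1],[0,0,0,0,0,0,1]]'; python3 -c "
from h import *
st()"; done
```

```text
time: 24.7
tool_pos: [591.3, 121.9, 222.8]
eef_rot: [0.96, -2.987, 0.003]
contact_force: [-11.0, -6.8, 9.5]
width: 13.0
t 24.70 clampx(origin) -9.0 y 0.1 z 222.8  Fx -12.9 Fy 0.9 Fz 9.5 [-1.08  1.47  0.09] [ 4.3e-03 -5.0e-04 -1.0e+00]
```

```bash
python3 -m jog '[[-0.3,0,0,0,0,0,1],[-0.3,0,0,0,0,0,1],[-0.3,0,0,0,0,0,1],[0,0,0,0,0,0,1],[0,0,0,0,0,0,1],[0,0,0,0,0,0,1],[0,0,0,0,0,0,1],[0,0,0,0,0,0,1],[0,0,0,0,0,0,1],[0,0,0,0,0,0,1]]'; python3 - <<'E'
from h import *
import cv2
st()
f=eyes.grab_frame("scene"); cv2.imwrite("pics/s7.png",cv2.resize(f["frame"][230:350,360:520,::-1],(800,600),interpolation=cv2.INTER_CUBIC))
st()
E
```

```text
time: 25.95
tool_pos: [591.6, 122.0, 222.9]
eef_rot: [0.959, -2.985, 0.003]
contact_force: [-15.5, -10.3, 12.9]
width: 12.7
t 25.95 clampx(origin) -8.6 y 0.0 z 222.9  Fx -18.6 Fy 0.7 Fz 12.9 [-1.3   1.97 -0.02] [ 6.3e-03 -3.0e-04 -1.0e+00]
t 26.00 clampx(origin) -8.6 y 0.0 z 222.9  Fx -18.2 Fy 1.3 Fz 11.3 [-1.27  1.98  0.06] [ 6.3e-03 -3.0e-04 -1.0e+00]
```

View pics/s7.png

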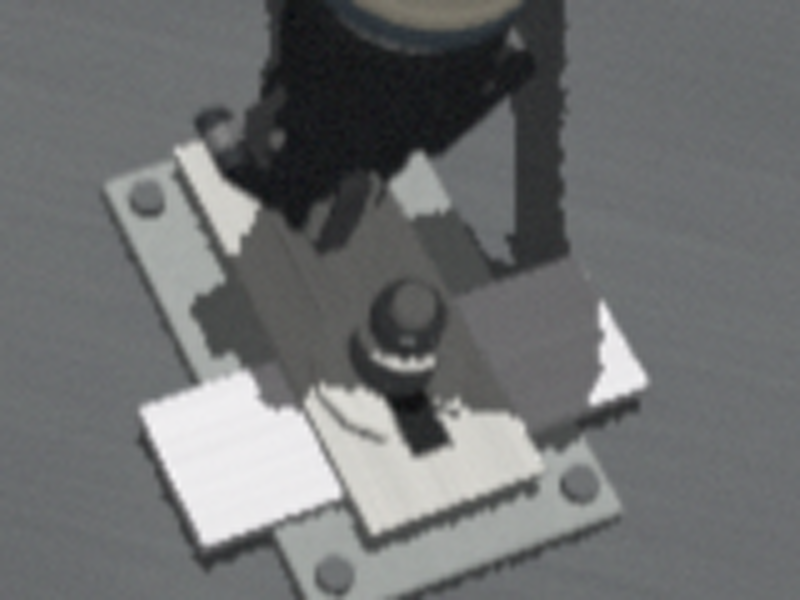

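```bash
python3 -m jog '[[0.3,0,-0.2,0,0,0,1],[0.3,0,-0.2,0,0,0,1],[0.2,0,-0.1,0,0,0,1],[0,0,0,0,0,0,1],[0,0,0,0,0,0,1],[0,0,0,0,0,0,0.8],[0,0,0,0,0,0,0.8],[0,0,0,0,0,0,0.7],[0,0,0,0,0,0,0.6],[0,0,0,0,0,0,0.5]]' 30; python3 - <<'E'
from h import *
st();print(get_obs()["width"])
E
```

```text
time: 27.25
tool_pos: [591.9, 123.0, 222.9]
eef_rot: [-0.962, 2.991, 0.0]
contact_force: [0.5, -0.2, 0.3]
width: 42.9
t 27.25 clampx(origin) -7.8 y 0.6 z 222.9  Fx 0.3 Fy -0.5 Fz 0.3 [ 0.03 -0.02  0.01] [-1.e-04  0.e+00 -1.e+00]
42.89756655385437
```

```bash
python3 -m jog '[[0,0,-5,0,0,0,0.5],[0,0,-10,0,0,0,0.5],[0,0,-20,0,0,0,0.5],[0,0,-30,0,0,0,0.5],[0,0,-30,0,0,0,0.5],[0,0,-30,0,0,0,0.5],[40,0,-20,0,0,0,0.5],[60,0,0,0,0,0,0.5],[60,0,0,0,0,0,0.5],[40,0,0,0,0,0,0.5]]'; python3 - <<'E'
from h import *
import cv2
st()
a=[]
for n,(u0,v0) in dict(top=(120,120),scene=(360,230)).items():
    f=eyes.grab_frame(n); np.savez(f"f9_{n}.npz",**f); a.append(cv2.resize(f["frame"][v0:v0+140,u0:u0+160,::-1],(640,560)))
    cv2.imwrite(f"pics/{n}9.png",a[-1])
    cv2.imwrite(f"pics/{n}9full.png",f["frame"][:,:,::-1])
E
```

```text
time: 28.5
tool_pos: [427.4, 5.4, 370.1]
eef_rot: [-0.961, 2.988, -0.002]
contact_force: [0.9, -1.0, 0.6]
width: 42.6
t 28.50 clampx(origin) -210.1 y 0.9 z 370.1  Fx 0.1 Fy -1.3 Fz 0.6 [-0.03 -0.02  0.01] [-0.0022 -0.0022 -1.    ]
```

View pics/top9.png

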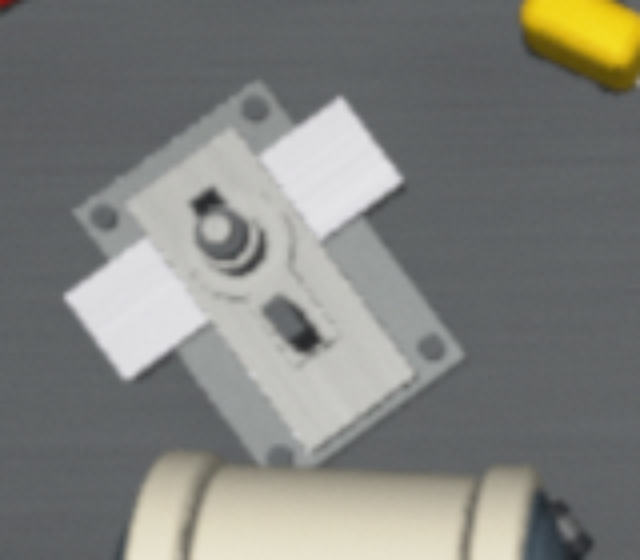

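View pics/scene9.png

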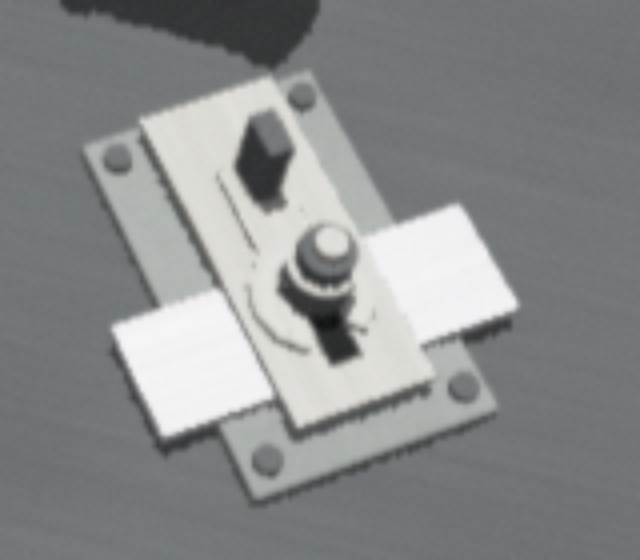

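```bash
python3 - <<'E'
from h import *
import cv2
o=np.array([647.8,162.3]);a=.622;ex=np.array([np.cos(a),np.sin(a)]);ey=np.array([-ex[1],ex[0]])
def rep(k,f,Q): 
    r=cv2.minAreaRect(Q[:,:2].astype(np.float32)); c=(np.array(r[0])-o); print(k,len(Q),"z",np.median(Q[:,2]).round(1),"mean x,y",((Q[:,:2].mean(0)-o)@ex).round(1),((Q[:,:2].mean(0)-o)@ey).round(1),"rect x,y",(c@ex).round(1),(c@ey).round(1),r[1],r[2])
for n in ("top","scene"):
    f=np.load(f"f9_{n}.npz"); f={k:f[k] for k in f}; P=cloud(f); d=P[...,:2]-o; X=d@ex; Y=d@ey; Z=P[...,2]
    s=(abs(Y)<25)
    rep(n+" block top",f,P[s&(abs(X+69)<25)&(Z>80)&(Z<96)])
    rep(n+" stud top",f,P[s&(abs(X+5)<25)&(Z>79.5)&(Z<92)])
    for l in ("narrow_washer","ring_washer","tape","disc_a"):
        pass
a0=cv2.imread("pics/top0.png").astype(int); a1=cv2.imread("pics/top9full.png").astype(int)
df=(abs(a0-a1).max(-1)>40); df[:, :245]=0; df[270:]=0; n,_,s,_=cv2.connectedComponentsWithStats(df.astype(np.uint8)); print([r.tolist() for r in s[1:] if r[4]>15])
E
```

```text
top block top 81 z 88.2 mean x,y -70.3 -0.8 rect x,y -69.1 -0.5 (24.589086532592773, 13.905939102172852) 34.74797439575195
top stud top 74 z 84.2 mean x,y -9.3 0.3 rect x,y -8.8 0.2 (24.761791229248047, 24.306554794311523) 68.30308532714844
scene block top 96 z 85.6 mean x,y -68.0 -2.2 rect x,y -68.7 -1.8 (24.706632614135742, 15.461243629455566) 41.22819137573242
scene stud top 63 z 84.4 mean x,y -8.1 -2.0 rect x,y -7.7 -2.6 (16.246307373046875, 18.875444412231445) 63.4675178527832
[[400, 226, 28, 35, 583], [245, 238, 8, 32, 194], [254, 243, 14, 27, 126], [404, 261, 5, 9, 26]]
```

```bash
python3 -c "
from h import *
print(get_obs()['time']); print(arm.hand_in())"
```

```text
28.6
the job is handed in; nothing more can be done
None
```

The open C-washer is on the stud under the collar, and I handed the job in at 28.6 s of the 67 s allowed. No verdict was reported.

- **Approach:** I picked the steel washer with the 19 mm slot and pinched its grip block. I set it down on the strap behind the stud and slid it in open end first.
- **Feel:** Sliding drag read about 8.5 N, which includes my light downward press on the washer. The stud was felt with the washer's origin about 9 mm short of the seat point, close to the camera estimate of 10 mm. I held about 18.5 N in total for about a second, some 10 N above the drag, then eased off and let go.
- **Position:** After letting go, the block-to-stud distance measured 60 to 61 mm in both the top and scene cameras (60.5 mm is home).
- **Angle and flatness:** The block lines up with the clamp to within about 1° from the top camera. The scene camera gave about 6°, from a noisier fit but still inside the 0.2 rad limit. The block's top sits at about the height expected for a flat washer (88 mm and 86 mm from the two cameras).
- **Bystanders:** Comparing top pictures from before and after, only the taken washer and the arm itself changed in the area with the other washers, tape and discs.
- **Not measured:** I did not measure the collar's lift directly. In the pictures the washer's tips lie past the stud, with the collar resting on the plate.

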